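# Stow the parallel rule and the hand-bearing compass before casting off

### The arm

A 6-joint arm with a two-finger parallel gripper is mounted at the origin on the work surface. World frame = base frame: x ahead of the robot, y to its left, z up, the work surface at z = 0. Lengths are in m, angles in degrees, forces in N, time in s.
With the tool pointing down it reaches from about 0.35 to 0.975 m from the base axis. Payload 17.4 kg.
Tool frame: the origin (TCP) lies midway between the tips of the shut fingers; the grasp point (between the pads) lies 19 mm behind it (manip.hold_point_z is the distance from the TCP to the grasp point, in m); z points along the fingers, y is the line along which they close (so a half turn about z gives the same grasp; the last joint's range is limited). The gripper opens to 85 mm and grips with 20 to 120 N. Pads are 22 mm wide; open, the fingers measure 114 mm over their backs; the gripper's body (76 mm by 85 mm) begins 54 mm behind the grasp point. The pads swing forward as they close: fully open they stand 13 mm farther back than shut.
Start: joints at [72.834, 6.646, 82.598, -0, 90.757, -2.166], TCP at [0.175, 0.652, 0.231] pointing down, gripper open.
Joint ranges: [-162.19, 162.19], [-47.58, 125.68], [4.15, 143.07], [-65.23, 245.23], [0.69, 171.88], [-170.13, 170.13]. Speed limits (degrees/s): [108.29, 108.29, 127.2, 180, 180, 180].

### API

Orientations are given as a 3x3 rotation matrix whose columns are the frame's x, y, z axes.
In Python, from station import manip gives the robot as it stands.
- The arm moves only by the shell command python3 nudge.py 'ROWS' [OPENING] [FORCE]. ROWS is a JSON list of rows, 1 to 8 of them, each an object with the fields sx, sy, sz (the shift in m), wx, wy, wz (a rotation vector in degrees); a field left out counts as zero; each row shifts and turns the commanded pose from where the row before left it, along the tool's axes as they then stand; what a row does not reach is not made up. A row lasts 1/12 s, in which the tool goes at most 0.0417 m and 7.16 degrees, less where a joint would pass 70% of its speed; a pose out of reach is approached as far as the arm can. OPENING is the finger opening in m, set as the command begins (- or left out keeps the last). The fingers move at their own pace and stop on an object; FORCE is the grip in N (left out, the last holds). Time passes only in rows, so rows that do not move let the fingers close. It prints the time, the measured TCP pose, the force, the opening and the grip force at its end. Input that does not fit is refused with a message, and nothing moves.
- manip.get_state(): the state, without advancing time (a new reading comes with each control period).
- manip.get_image(name): name is "scene" or "top" or "wrist"; returns a dict with "pixels" (384x512x3 uint8, blue, green, red), "intrinsics" (3x3 intrinsics, pixels), "position" and "orientation" of the camera in the world. Camera axes: x right, y down, z forward; pixel columns grow to the right and rows downward; lengths in m; the calibration is good to about 2 mm. A picture is of the moment at which its call begins. There is no depth.
- manip.close_job(): hands the job in; it is judged then, once.
The state is a dict: "clock": time; "qpos": joint angles; "joint_velocities": joint speeds; "effort": joint torques, N m; "eef_pos": TCP position; "tcp_rot": TCP orientation; "contact_force": force on the tool from outside, world axes, zero at the start; "torque": the same for the moment, N m; "width": finger opening in m; "gripper_force": force on a finger pad.
Only numpy, scipy, OpenCV 4.12 (cv2) and the standard library are available. Lean on these libraries where they do the work, as an engineer would, in place of code of your own. Each camera call takes 0.05 s, during which the arm holds its last target. There are 200 camera calls.

### The job

Make the chart table ready for sailing: lift the aluminium parallel rule out of its low rest and slide it long edge first into the leaning slot of the oak rack, fully home and about centred lengthwise, and plug the hand-bearing compass into the square hole of the oak socket block, fully home with its head flat on the block. Keep the compass upright all the while, and leave the other things on the table where they are.

Things in the scene. Friction and masses are not known exactly. Their poses are not given: they have to be found in the camera images.
- rule: Grey aluminium parallel rule, folded: a flat bar 8 mm thick (own x), 180 mm long (own y), 55 mm wide (own z), smooth faces. It starts upright on a long edge in the rest's groove, within 12 mm of its middle. Origin: middle of the long edge it stands on; z up. About 0.12 to 0.24 kg. Either long edge may go into the slot, either way round.
- rule_mid (a point): Centre of the rule, 27.5 mm above its origin along the rule's z.
- rest: Low oak rest, 56 mm (x) by 100 mm (y) by 21 mm high, fixed. An upright groove 11 mm wide and 15 mm deep runs through it along its y; the groove floor is 6 mm above the table. Origin: centre of its underside. The rule stands in it, 40 mm of it showing above.
- rack: Oak rack, fixed: base board 80 mm (x, from -35 to +45 mm) by 150 mm (y) by 8 mm, carrying the leaning slot and a low prop behind it (22 mm high, x +8 to +30 mm). Highest edge: the slot's far wall, 58 mm. Origin: on the table below the middle of the slot floor.
- slot: Leaning slot of the rack. Origin: middle of its floor, 24.5 mm above the table. z runs up out of the slot, 35 deg (0.61 rad) from vertical, leaning to the rack's -x (robot's side); y along the slot, level; x across. 11 mm wide, 27 mm deep incl. a 4 mm 45 deg chamfer; walls 14 mm thick, 150 mm long, open at both ends: home and centred, 28 mm of the rule shows above and 15 mm sticks out at each end.
- compass: White plastic hand-bearing compass standing on the table: square foot 30 mm wide (25 mm over the lowest 5 mm), 32 mm tall, sides along own x, y; round head 62 mm across from 32 to 57 mm height; on top a sighting bar to grip, 46 mm long (x), 12 mm thick (y), 57 to 77 mm height. Origin: centre of the foot's underside; z up. About 0.10 to 0.20 kg.
- socket: Oak socket block 80 x 80 x 36 mm high, fixed, with an upright square hole 34 mm wide through the centre of its top, sides along own x, y, rim cut at 45 deg, 5 mm. Origin: centre of its underside; z up. The foot fits at any quarter turn; home, the head lies on the block and the compass's origin is 4 mm above the block's.
- dividers: Bystander: stainless steel dividers lying flat, 140 mm long, 14 mm high; origin at the hinge head.
- pencil_cup: Bystander: clear acrylic pencil cup, 72 mm across, 95 mm high, pencils up to 165 mm high; origin at the centre of its underside.
- mug: Bystander: white mug 76 mm across, 85 mm high; origin at the centre of its underside.
- weight: Bystander: round dark steel chart weight 56 mm across, 22 mm high; origin at the centre of its underside.
- eraser: Bystander: eraser 50 by 22 by 12 mm; origin at the centre of its underside.
- torch: Bystander: black pocket torch 135 mm long, 30 mm high, lying down; origin under its barrel.

How it is judged (in metres and radians):
At the end, for the whole second after the job is handed in: Rule in the leaning slot: centre within 3.5 mm of home depth, 6 mm across, 20 mm lengthwise, plane within 9 and length within 3.4 degrees of the slot; compass in the socket, origin under 7 mm above the block's, within 5 mm of the axis, upright within 3.4 degrees; both let go, at rest (z of rule_mid in the frame of slot between 0.024 and 0.031 m and x of rule_mid in the frame of slot between -0.006 and 0.006 m and y of rule_mid in the frame of slot between -0.02 and 0.02 m and angle between the z axis of rule and the z axis of slot, either way round below 0.16 rad and angle between the y axis of rule and the y axis of slot, either way round below 0.06 rad and z of compass in the frame of socket below 0.007 m and horizontal distance between compass and socket below 0.005 m and angle between compass's own z axis and vertical below 0.06 rad and linear speed of each of rule, compass below 0.02 m/s); the robot touches nothing.
It fails at once if the compass is tipped more than 40 degrees (angle between compass's own z axis and vertical above 0.7 rad).
It fails at once if a bystander is shifted more than 30 mm (distance of any of dividers, pencil_cup, mug, weight, eraser, torch from where it was at the start of the episode above 0.03 m).
It also fails if it takes over 69 s, if anything falls off the work surface, if the arm or the gripper's body presses on something with over 40 N, if the wrist force passes 120 N, or if a joint passes its speed limit or range.

## Working session

There is one attempt and no reset: what is moved stays moved. The work goes in short steps, Python scripts to look and compute and a shell command to move; the robot and the scene stay as the last step left them, time stands still between calls to the robot, and variables do not carry over. Pictures are saved under pics/ and viewed, at most 10 in all, crops included, and the job is handed in when it is done.

```bash
ls; mkdir -p pics
python3 - <<'E'
from station import manip
import cv2,pickle,numpy as np
d={n:manip.get_image(n) for n in("scene","top","wrist")}
pickle.dump(d,open('im0.pkl','wb'))
for n in d: cv2.imwrite(f'pics/{n}0.png',d[n]["pixels"]); print(n,np.round(d[n]["intrinsics"],1).tolist(),np.round(d[n]["position"],3),np.round(d[n]["orientation"],3).tolist())
print(manip.get_state(),manip.hold_point_z)
E
```

```text
nudge.py
pics
station.py
scene [[367.1, 0.0, 260.0], [0.0, 367.1, 193.0], [0.0, 0.0, 1.0]] [ 0.984 -0.47   0.758] [[0.665, 0.588, -0.461], [0.747, -0.513, 0.423], [0.012, -0.626, -0.78]]
top [[365.4, 0.0, 253.2], [0.0, 365.4, 194.4], [0.0, 0.0, 1.0]] [ 0.435 -0.073  0.995] [[-0.028, -0.992, 0.124], [-0.999, 0.025, -0.033], [0.03, -0.124, -0.992]]
wrist [[322.2, 0.0, 253.3], [0.0, 322.2, 190.8], [0.0, 0.0, 1.0]] [0.104 0.671 0.373] [[0.259, 0.926, 0.275], [0.966, -0.248, -0.075], [-0.001, 0.285, -0.959]]
{'clock': 0.15, 'qpos': array([ 7.28362717e+01,  6.66708463e+00,  8.26257133e+01, -1.35503893e-03,
        9.07572053e+01, -2.16384839e+00]), 'joint_velocities': array([-0.07534407, -0.1027701 , -0.20143137, -0.12637848, -0.03989249,
       -0.10583206]), 'effort': array([ 7.43595629e-04, -7.32498479e+01, -6.32857633e+01, -5.74081855e-05,
        4.92514606e-03,  2.36750374e-06]), 'eef_pos': array([0.17465268, 0.65186589, 0.23075377]), 'tcp_rot': array([[-9.65926289e-01,  2.58817210e-01, -2.34948017e-04],
       [ 2.58817317e-01,  9.65925923e-01, -8.40832918e-04],
       [ 9.32035037e-06, -8.72991236e-04, -9.99999619e-01]]), 'contact_force': array([ 0.08177707, -0.0713135 ,  0.41870362]), 'torque': array([ 0.0107631 ,  0.01528819, -0.02544951]), 'gripper_force': 0.0, 'width': 0.08530459261953907} 0.0187
```
View pics/top0.png

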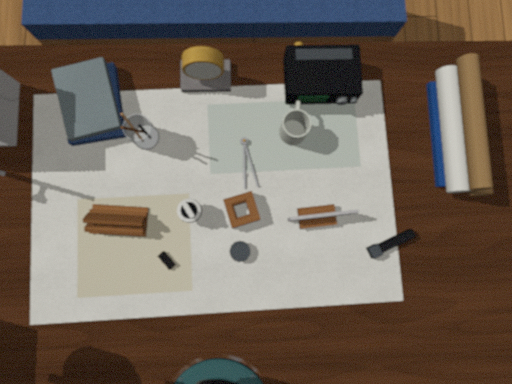

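View pics/scene0.png

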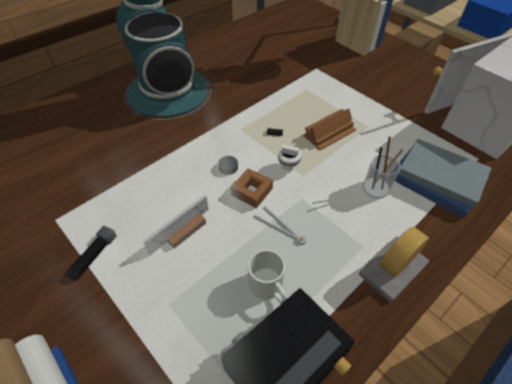

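The top view shows the rack at about (117,220), compass (189,210), socket (242,210), rule in its rest (320,215), dividers (248,160), weight (240,252), mug (295,123), cup (143,132), eraser (167,260) and torch (392,243). The scene view agrees.

Create h.py:
```python
import numpy as np,cv2,pickle
from station import manip
def snap(n,f=None):
    d=manip.get_image(n)
    if f: cv2.imwrite(f'pics/{f}.png',d["pixels"]); pickle.dump(d,open(f'{f}.pkl','wb'))
    return d
def ray(d,uv):
    uv=np.atleast_2d(np.array(uv,float)); K=np.array(d["intrinsics"])
    r=np.c_[uv,np.ones(len(uv))]@np.linalg.inv(K).T@np.array(d["orientation"]).T
    return np.array(d["position"]),r
def plane(d,uv,z):
    p,r=ray(d,uv); return p+r*((z-p[2])/r[:,2])[:,None]
def tool(p):  # world point in tool axes
    s=manip.get_state(); return np.array(s["tcp_rot"]).T@(np.array(p)-s["eef_pos"])
def proj(d,P):
    c=(np.atleast_2d(P)-d["position"])@np.array(d["orientation"]); q=c@np.array(d["intrinsics"]).T; return q[:,:2]/q[:,2:]
```

Run:
```python
from h import *
D=pickle.load(open('im0.pkl','rb'));d=D['top']
for n,uv,z in [('rack',(117,220),.03),('comp',(189,210),.07),('sock',(242,210),.036),('rule',(323,215),.061),('weight',(240,252),.022),('divid',(248,143),.01),('mug',(295,123),.085),('eraser',(167,260),.012),('torch',(392,243),.03),('cup',(143,132),.09)]:
    print(n,plane(d,uv,z).round(3))
h=cv2.cvtColor(d['pixels'],cv2.COLOR_BGR2HSV)
for uv in [(117,213),(117,230),(230,210),(318,222),(318,210)]: print(uv,h[uv[1],uv[0]])
m=((h[...,0]<16)&(h[...,1]>110)).astype(np.uint8)
m[:170]=0;m[290:]=0;m[:,:60]=0;m[:,370:]=0
for c in cv2.findContours(m,0,2)[0]:
    if cv2.contourArea(c)>60: r=cv2.minAreaRect(c);print(r,plane(d,r[0],.03).round(3))
```

```text
rack [[0.497 0.252 0.03 ]]
comp [[0.514 0.06  0.07 ]]
sock [[ 0.514 -0.074  0.036]]
rule [[ 0.493 -0.282  0.061]]
weight [[ 0.404 -0.066  0.022]]
divid [[ 0.701 -0.096  0.01 ]]
mug [[ 0.731 -0.217  0.085]]
eraser [[0.389 0.126 0.012]]
torch [[ 0.416 -0.469  0.03 ]]
cup [[0.713 0.171 0.09 ]]
(117, 213) [ 14 143 123]
(117, 230) [ 13 145 130]
(230, 210) [ 14 152 134]
(318, 222) [ 13 135  98]
(318, 210) [ 13 143 137]
((317.3247985839844, 221.9817352294922), (7.144903182983398, 35.34243392944336), 83.41805267333984) [[ 0.477 -0.273  0.03 ]]
((315.6219482421875, 209.5975341796875), (5.7424397468566895, 35.33809280395508), 83.6598129272461) [[ 0.51 -0.27  0.03]]
((115.26551818847656, 219.9862060546875), (62.5389518737793, 28.36273765563965), 3.3664605617523193) [[0.497 0.257 0.03 ]]
((241.60470581054688, 209.27252197265625), (28.741811752319336, 28.36745834350586), 73.0724868774414) [[ 0.516 -0.073  0.03 ]]
```

```bash
python3 nudge.py '[{"sx":-0.0274, "sy":-0.026, "sz":-0.005}, {"sx":-0.0274, "sy":-0.026, "sz":-0.005}, {"sx":-0.0274, "sy":-0.026, "sz":-0.005}, {"sx":-0.0274, "sy":-0.026, "sz":-0.005}, {"sx":-0.0274, "sy":-0.026, "sz":-0.005}, {"sx":-0.0274, "sy":-0.026, "sz":-0.005}, {"sx":-0.0274, "sy":-0.026, "sz":-0.005}]' 0.085
python3 nudge.py '[{"sx":-0.0274, "sy":-0.026, "sz":-0.005}, {"sx":-0.0274, "sy":-0.026, "sz":-0.005}, {"sx":-0.0274, "sy":-0.026, "sz":-0.005}, {"sx":-0.0274, "sy":-0.026, "sz":-0.005}, {"sx":-0.0274, "sy":-0.026, "sz":-0.005}, {"sx":-0.0274, "sy":-0.026, "sz":-0.005}, {"sx":-0.0274, "sy":-0.026, "sz":-0.005}, {"wz":7}]'
python3 nudge.py '[{"wz":7}, {"wz":7}, {"wz":7}, {"wz":7}, {"wz":7}, {"wz":7}, {"wz":7}, {"wz":7}]'
python3 nudge.py '[{"wz":6}, {"wz":6}, {}, {}]'
python3 -c "
from h import *
d=snap('wrist','w1'); print(d['position'],np.round(d['orientation'],3)); s=manip.get_state();print(s['eef_pos'],s['tcp_rot'],s['qpos'])"
```

```text
clock: 0.73
eef_pos: [0.3133, 0.4249, 0.2664]
tcp_rot: [[-0.966, 0.259, -0.0], [0.259, 0.966, -0.0], [0.0, -0.0, -1.0]]
contact_force: [1.1, 1.0, 0.8]
width: 0.0851
gripper_force: 0.0
clock: 1.4
eef_pos: [0.4534, 0.1966, 0.302]
tcp_rot: [[-0.929, 0.371, 0.001], [0.371, 0.929, -0.001], [-0.002, -0.0, -1.0]]
contact_force: [0.5, 0.2, -1.0]
width: 0.085
gripper_force: 0.0
clock: 2.07
eef_pos: [0.4509, 0.2011, 0.3011]
tcp_rot: [[-0.202, 0.979, -0.0], [0.979, 0.202, -0.0], [-0.0, -0.0, -1.0]]
contact_force: [-0.2, -0.1, 0.6]
width: 0.0849
gripper_force: 0.0
clock: 2.4
eef_pos: [0.451, 0.2011, 0.3012]
tcp_rot: [[-0.003, 1.0, -0.0], [1.0, 0.003, -0.0], [-0.0, -0.0, -1.0]]
contact_force: [-0.2, -0.2, 0.2]
width: 0.085
gripper_force: 0.0
[0.45010152 0.27378161 0.44318779] [[ 1.     0.003  0.002]
 [ 0.003 -0.959 -0.284]
 [ 0.001  0.284 -0.959]]
[0.45098468 0.20110906 0.30123018] [[-3.82666810e-03  9.99992672e-01 -1.10722534e-04]
 [ 9.99992678e-01  3.82666434e-03 -3.41118466e-05]
 [-3.36878986e-05 -1.10852258e-04 -9.99999993e-01]] [ 2.10732830e+01 -1.67278054e+01  9.80534863e+01  4.62582369e-04
  9.86809415e+01  2.08541004e+01]
```

View pics/w1.png

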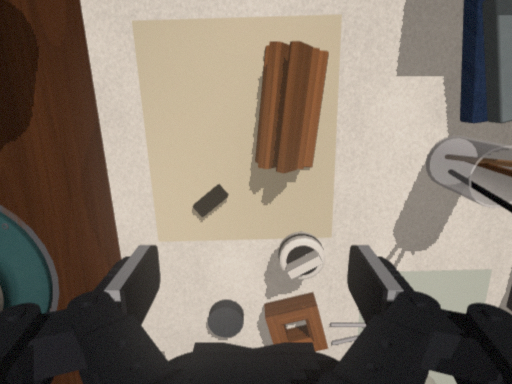

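The wrist view shows the rack at about (291,107), with its slot running down the picture. The compass is at (301,257) with its white bar slanting, and the socket is at (296,320). I'll zoom in.

```bash
python3 -c "
from h import *
i=cv2.imread('pics/w1.png')
f=lambda a:cv2.resize(a,None,fx=4,fy=4,interpolation=cv2.INTER_CUBIC)
cv2.imwrite('pics/w1z.png',np.hstack([f(i[30:180,245:345]),f(i[220:370,250:350])]))"
```

```text
(no output)
```

View pics/w1z.png

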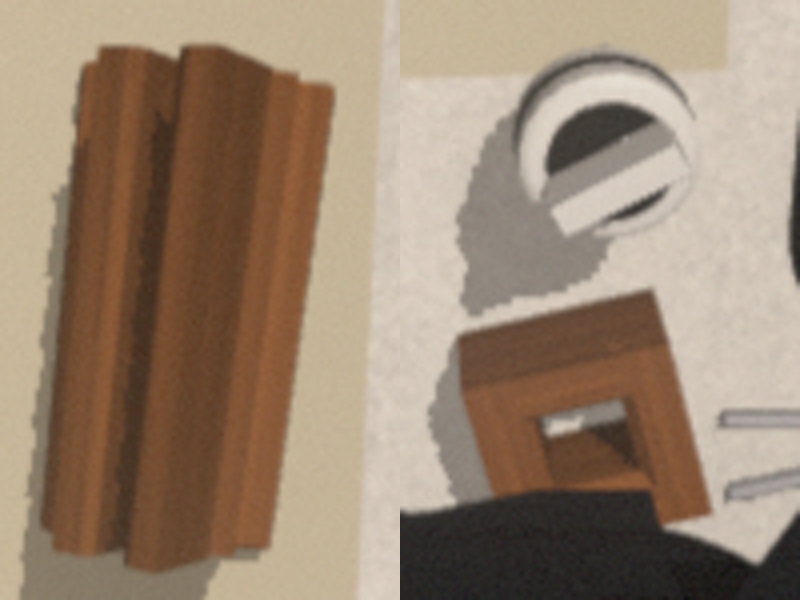

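Run:
```python
from h import *
d=pickle.load(open('w1.pkl','rb'))
L=lambda P:[(245+(x+.5)/4-.5,30+(y+.5)/4-.5) for x,y in P]
R=lambda P:[(250+(x-400+.5)/4-.5,220+(y+.5)/4-.5) for x,y in P]
def show(n,p):
    print(n,(p*1e3).round(1)[:,:2].tolist(),'mid',(p.mean(0)*1e3).round(1),'sides',[round(np.linalg.norm(p[i]-p[i-1])*1e3,1) for i in range(len(p))])
    e=p[-1]-p[0] if len(p)<5 else 0; print('   ang',np.degrees(np.arctan2(e[1],e[0])).round(1), np.degrees(np.arctan2(*(p[1]-p[0])[[1,0]])).round(1))
show('base',plane(d,L([(333,85),(270,547),(45,528),(83,65)]),.008))
show('far edge',plane(d,L([(180,45),(130,565)]),.0521))
show('top edge?',plane(d,L([(220,45),(158,572)]),.0578))
show('near wall outer',plane(d,L([(98,48),(53,550)]),.0354))
show('sock3',plane(d,R([(465,390),(665,338),(712,515)]),.036))
show('sockbase',plane(d,R([(458,338),(653,290)]),.0))
show('bar',plane(d,R([(550,207),(680,148),(692,175),(567,237)]),.077))
show('head',plane(d,R([(608,146)]),.057)[[0,0]])
```

```text
base [[543.4, 327.5], [531.8, 180.3], [454.3, 186.8], [465.3, 332.9]] mid [498.7 256.9   8. ] sides [np.float64(78.3), np.float64(147.6), np.float64(77.8), np.float64(146.6)]
   ang 176.0 -94.5
far edge [[490.7, 332.2], [480.3, 184.0]] mid [485.5 258.1  52.1] sides [np.float64(148.5), np.float64(148.5)]
   ang -94.0 -94.0
top edge? [[501.0, 331.3], [488.5, 183.1]] mid [494.8 257.2  57.8] sides [np.float64(148.7), np.float64(148.7)]
   ang -94.8 -94.8
near wall outer [[468.6, 333.8], [456.6, 185.0]] mid [462.6 259.4  35.4] sides [np.float64(149.2), np.float64(149.2)]
   ang -94.6 -94.6
sock3 [[470.2, -43.1], [543.5, -20.3], [566.2, -99.7]] mid [526.6 -54.4  36. ] sides [np.float64(111.4), np.float64(76.7), np.float64(82.5)]
   ang -30.5 17.3
sockbase [[468.8, -46.5], [545.7, -24.2]] mid [507.2 -35.4  -0. ] sides [np.float64(80.0), np.float64(80.0)]
   ang 16.2 16.2
bar [[494.4, 58.0], [534.7, 79.1], [539.1, 69.5], [500.2, 47.1]] mid [517.1  63.4  77. ] sides [np.float64(12.3), np.float64(45.5), np.float64(10.5), np.float64(44.9)]
   ang -61.8 27.6
head [[515.4, 69.1], [515.4, 69.1]] mid [515.4  69.1  57. ] sides [np.float64(0.0), np.float64(0.0)]
   ang 0.0 0.0
```

Every size comes out within about 2 mm, so the rack origin is about (0.494, 0.2575) with yaw −4.5°, and the compass and socket are located well enough to approach. Next I'll turn onto the compass bar and look closer.

```bash
python3 nudge.py '[{"sx":-0.0274, "sy":0.0132, "sz":0.02}, {"sx":-0.0274, "sy":0.0132, "sz":0.02}, {"sx":-0.0274, "sy":0.0132, "sz":0.02}, {"sx":-0.0274, "sy":0.0132, "sz":0.02}, {"sx":-0.0274, "sy":0.0132, "sz":0.02}, {"wz":6.85}, {"wz":6.85}]' .05 >/dev/null
python3 nudge.py '[{"wz":6.85}, {"wz":6.85}, {"wz":6.85}, {"wz":6.85}, {"wz":6.85}, {"wz":6.85}, {"wz":6.85}, {}]'
python3 nudge.py '[{}, {}, {}]'
python3 - <<'E'
from h import *
d=snap('wrist','w2')
print(manip.get_state()['eef_pos'],proj(d,[[.517,.065,.077],[.514,-.073,.036]]))
cv2.imwrite('pics/w2z.png',cv2.resize(d['pixels'][60:330,150:510],None,fx=2.2,fy=2.2,interpolation=2))
E
```

```text
clock: 3.7
eef_pos: [0.517, 0.0641, 0.2013]
tcp_rot: [[0.882, 0.472, -0.0], [0.472, -0.882, -0.0], [-0.0, -0.0, -1.0]]
contact_force: [0.4, -0.1, 0.4]
width: 0.0499
gripper_force: 0.0
clock: 3.95
eef_pos: [0.517, 0.0641, 0.2013]
tcp_rot: [[0.878, 0.478, 0.0], [0.478, -0.878, -0.0], [0.0, 0.0, -1.0]]
contact_force: [-1.3, -0.5, 0.5]
width: 0.0499
gripper_force: 0.0
[0.51703307 0.06411958 0.20131017] [[253.12666937 182.88086682]
 [368.5184084  236.49619134]]
```

View pics/w2z.png

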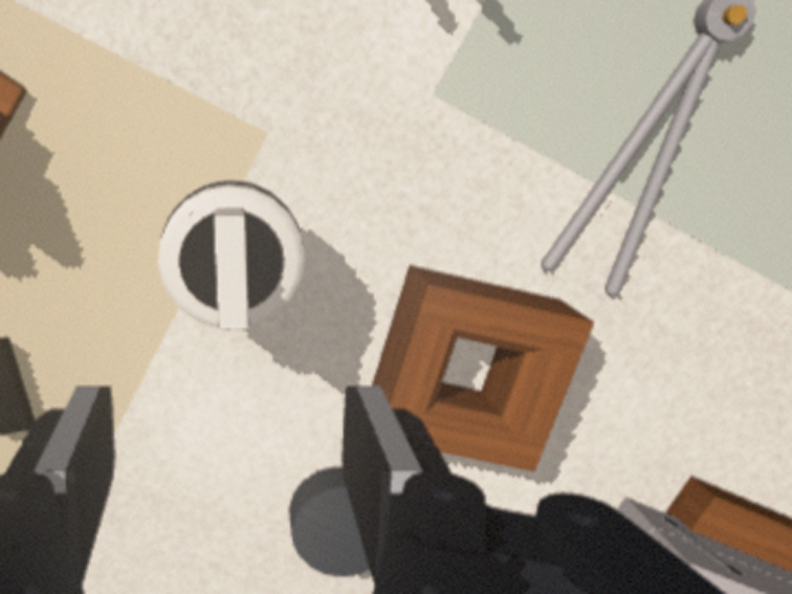

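The bar runs from (230,212) to (234,328) in the zoom, nearly along tool x, and the head centre is at about (232,254). The socket top corners are (427,284), (592,321) and (535,470), with the hole at about (484,372).

Run:
```python
from h import *
d=pickle.load(open('w2.pkl','rb'))
Z=lambda P:[(150+(x+.5)/2.2-.5,60+(y+.5)/2.2-.5) for x,y in P]
b=plane(d,Z([(230,212),(234.5,328)]),.077);print('bar',b.round(4),b.mean(0),np.linalg.norm(b[0]-b[1]),np.degrees(np.arctan2(*(b[0]-b[1])[[1,0]])))
print('head',plane(d,Z([(232,254)]),.057))
s=plane(d,Z([(427,284),(592,321),(535,470)]),.036);print('sock',s.round(4),(s[0]+s[2])/2,np.linalg.norm(np.diff(s,axis=0),axis=1),[np.degrees(np.arctan2(*(v)[[1,0]])) for v in np.diff(s,axis=0)])
g=d['pixels'];hs=cv2.cvtColor(g,cv2.COLOR_BGR2HSV)
m=((hs[...,0]<18)&(hs[...,1]>100)).astype(np.uint8);m[:,:310]=0;m[:,425:]=0
c=max(cv2.findContours(m,0,2)[0],key=cv2.contourArea);print(cv2.approxPolyDP(c,4,True)[:,0].tolist())
```

```text
bar [[0.5378 0.0752 0.077 ]
 [0.4977 0.0513 0.077 ]] [0.51773762 0.06326485 0.077     ] 0.04671403867479275 30.81042931281777
head [[0.51957977 0.06426505 0.057     ]]
sock [[ 0.545  -0.0223  0.036 ]
 [ 0.5663 -0.0984  0.036 ]
 [ 0.4907 -0.1205  0.036 ]] [ 0.517872   -0.07139275  0.036     ] [0.0790446  0.07880057] [np.float64(-74.34812492033285), np.float64(-163.66802815517303)]
[[337, 182], [320, 234], [350, 265], [392, 273], [418, 206], [402, 196]]
```

```bash
python3 nudge.py '[{"sx":0.0006, "sy":0.001, "sz":0.035, "wz":-1.5}, {"sz":0.035}, {"sz":0.035}, {"sz":0.025}, {"sz":0.011}, {}, {}]' .05
python3 nudge.py '[{}, {}, {}, {}, {}, {}]' 0 40
python3 nudge.py '[{}, {}, {}, {}]' 0 40
```

```text
clock: 4.58
eef_pos: [0.5184, 0.0636, 0.0612]
tcp_rot: [[0.867, 0.498, 0.0], [0.498, -0.867, 0.0], [0.0, 0.0, -1.0]]
contact_force: [0.5, -0.1, -0.2]
width: 0.0497
gripper_force: 0.0
clock: 5.08
eef_pos: [0.5188, 0.0636, 0.0618]
tcp_rot: [[0.867, 0.498, 0.002], [0.498, -0.867, 0.0], [0.002, 0.001, -1.0]]
contact_force: [-0.6, 0.1, 6.3]
width: 0.0113
gripper_force: 39.6
clock: 5.42
eef_pos: [0.5187, 0.0636, 0.0618]
tcp_rot: [[0.867, 0.498, 0.002], [0.498, -0.867, 0.0], [0.002, 0.001, -1.0]]
contact_force: [-1.1, 0.4, 6.4]
width: 0.011
gripper_force: 39.6
```

```bash
python3 nudge.py '[{"sz":-0.02}, {"sz":-0.02}, {"sz":-0.02}, {"sx":-0.0168, "sy":0.02925}, {"sx":-0.0168, "sy":0.02925}, {"sx":-0.0168, "sy":0.02925}, {"sx":-0.0168, "sy":0.02925}]' - 40
python3 nudge.py '[{"wz":4.6}, {"wz":4.6}, {"wz":4.5}, {}, {}, {}]'
python3 - <<'E'
from h import *
d=snap('wrist','w3');t=snap('top','t3')
a=cv2.resize(d['pixels'][100:330,150:360],None,fx=2,fy=2,interpolation=2)
b=cv2.resize(t['pixels'][180:270,200:285],(380,460),interpolation=2)
cv2.imwrite('pics/w3z.png',np.hstack([a,b]))
E
```

```text
clock: 6.0
eef_pos: [0.5179, -0.0727, 0.1211]
tcp_rot: [[0.867, 0.498, 0.001], [0.498, -0.867, -0.0], [0.001, 0.001, -1.0]]
contact_force: [0.3, -0.1, -2.6]
width: 0.011
gripper_force: 39.6
clock: 6.5
eef_pos: [0.518, -0.0713, 0.1205]
tcp_rot: [[0.96, 0.281, 0.0], [0.281, -0.96, -0.0], [0.0, 0.0, -1.0]]
contact_force: [0.1, 0.1, -1.4]
width: 0.0109
gripper_force: 39.7
```

View pics/w3z.png

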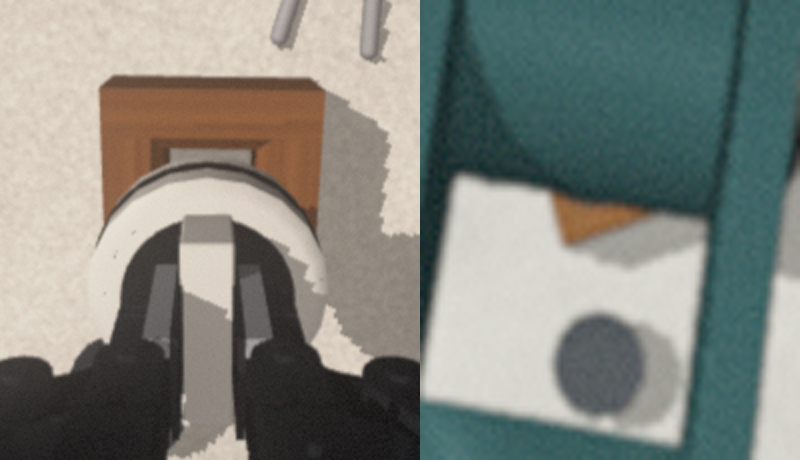

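The compass hangs straight and square to the hole. Now the sideways and fore-aft offset from this view.

Run:
```python
from h import *
d=pickle.load(open('w3.pkl','rb'))
Z=lambda P:[(150+(x+.5)/2-.5,100+(y+.5)/2-.5) for x,y in P]
for n,P,z in [('socktop back corners',[(101,88),(324,90)],.036),('holerim back',[(152,140),(270,140)],.036),('bar top far end',[(183,240),(233,240)],.077+.059),('head sides',[(90,280),(328,280)],.057+.059)]:
    p=plane(d,Z(P),z); print(n,p.round(4).tolist(),'tool',(np.array([tool(q) for q in p])*1e3).round(1).tolist())
```

```text
socktop back corners [[0.5452, -0.0239, 0.036], [0.5666, -0.0993, 0.036]] tool [[39.4, -37.9, 84.5], [38.7, 40.5, 84.5]]
holerim back [[0.5322, -0.0459, 0.036], [0.5441, -0.0866, 0.036]] tool [[20.7, -20.4, 84.5], [20.7, 22.0, 84.5]]
bar top far end [[0.5372, -0.0597, 0.136], [0.5402, -0.0698, 0.136]] tool [[21.7, -5.7, -15.5], [21.7, 4.8, -15.5]]
head sides [[0.5127, -0.0419, 0.116], [0.5293, -0.0986, 0.116]] tool [[3.1, -29.7, 4.5], [3.2, 29.4, 4.5]]
```

```bash
python3 nudge.py '[{"sy":0.0012, "sz":0.015}, {"sz":0.008}, {"sz":0.007}, {"sz":0.007}, {}]'
python3 nudge.py '[{"sz":0.006}, {"sz":0.005}, {"sz":0.004}, {"sz":0.003}, {}]'
```

```text
clock: 7.02
eef_pos: [0.5179, -0.0724, 0.0818]
tcp_rot: [[0.96, 0.279, -0.001], [0.279, -0.96, 0.0], [-0.001, -0.001, -1.0]]
contact_force: [1.9, 1.1, -2.7]
width: 0.011
gripper_force: 39.6
clock: 7.43
eef_pos: [0.5185, -0.0726, 0.0658]
tcp_rot: [[0.961, 0.278, 0.0], [0.278, -0.961, -0.0], [0.0, 0.0, -1.0]]
contact_force: [-3.4, 0.5, 7.8]
width: 0.0109
gripper_force: 40.9
```

```bash
python3 nudge.py '[{}, {}, {}, {}]' .06
python3 nudge.py '[{"sz":-0.01}, {"sz":-0.03}, {"sz":-0.04}, {"sz":-0.04}, {"sx":-0.0157, "sy":0.0288, "sz":-0.025}, {"sx":-0.0157, "sy":0.0288, "sz":-0.025}, {"sx":-0.0157, "sy":0.0288, "sz":-0.025}, {"sx":-0.0157, "sy":0.0288, "sz":-0.025}]'>/dev/null
python3 nudge.py '[{"wz":-7}, {"wz":-7}, {"wz":-7}, {"wz":-7}, {"wz":-7}, {"wz":-7}, {"wz":-7}, {"wz":-7}]'>/dev/null
python3 nudge.py '[{"wz":-7}, {"wz":-7}, {"wz":-7}, {"wz":-2}, {}, {}, {}]'
python3 - <<'E'
from h import *
d=snap('wrist','w4');print(manip.get_state()['qpos'].round(1))
cv2.imwrite('pics/w4z.png',cv2.resize(d['pixels'][:,120:400],None,fx=1.55,fy=1.55,interpolation=2))
E
```

```text
clock: 7.77
eef_pos: [0.5183, -0.0725, 0.0653]
tcp_rot: [[0.961, 0.278, 0.0], [0.278, -0.961, -0.0], [0.0, 0.0, -1.0]]
contact_force: [0.4, 0.5, -0.2]
width: 0.0583
gripper_force: 0.0
clock: 9.68
eef_pos: [0.49, -0.2007, 0.2857]
tcp_rot: [[-0.088, 0.996, 0.0], [0.996, 0.088, -0.0], [-0.0, 0.0, -1.0]]
contact_force: [0.1, -0.6, -0.9]
width: 0.0599
gripper_force: 0.0
[-25.  -12.1  95.7  -0.   96.4 -30.1]
```

View pics/w4z.png

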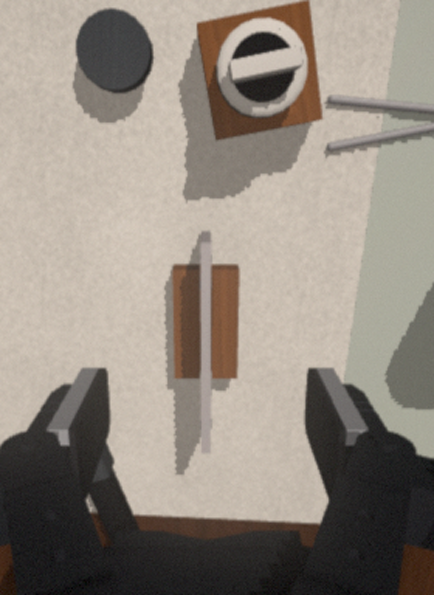

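The compass sits in the socket. The rule's top edge runs from about (206,242) to (206,452), and the rest's corners are (173,265), (239,265), (238,378) and (174,378).

Run:
```python
from h import *
d=pickle.load(open('w4.pkl','rb'))
Z=lambda P:[(120+(x+.5)/1.55-.5,(y+.5)/1.55-.5) for x,y in P]
for n,P,z in [('rule',[(206,242),(206,452)],.061),('rest',[(173,265),(239,265),(238,378),(174,378)],.021)]:
    p=plane(d,Z(P),z); print(n,p.round(4).tolist(),p.mean(0).round(4),np.linalg.norm(np.diff(p,axis=0),axis=1).round(4),'tool',tool(p.mean(0)).round(4),np.degrees(np.arctan2(*(p[0]-p[-1])[[1,0]])))
# rule edges by brightness along rows
g=d['pixels'].astype(int)
for v in (170,200,230,260,280): print(v,g[v,243:264].sum(1).tolist())
```

```text
rule [[0.4886, -0.1948, 0.061], [0.5043, -0.3732, 0.061]] [ 0.4964 -0.284   0.061 ] [0.1791] tool [-0.0835 -0.001   0.2246] 95.00950600823364
rest [[0.4635, -0.2237, 0.021], [0.5184, -0.2189, 0.021], [0.5284, -0.3218, 0.021], [0.4715, -0.3267, 0.021]] [ 0.4954 -0.2728  0.021 ] [0.055  0.1033 0.0571] tool [-0.0723 -0.001   0.2646] 94.42939135463341
170 [289, 289, 289, 282, 301, 319, 402, 483, 496, 496, 496, 491, 483, 448, 432, 443, 423, 428, 420, 415, 427]
200 [216, 214, 211, 208, 211, 246, 364, 482, 489, 488, 486, 484, 448, 293, 255, 275, 274, 285, 270, 286, 292]
230 [215, 217, 215, 214, 209, 225, 325, 466, 480, 483, 481, 481, 443, 302, 280, 275, 283, 272, 274, 259, 271]
260 [381, 378, 373, 392, 394, 409, 421, 480, 483, 482, 479, 487, 502, 546, 575, 585, 586, 578, 575, 562, 559]
280 [391, 377, 385, 380, 375, 384, 429, 472, 474, 479, 473, 480, 513, 566, 570, 571, 561, 569, 566, 570, 564]
```

```bash
python3 nudge.py '[{"sx":-0.0278, "sy":-0.0005, "sz":0.02}, {"sx":-0.0278, "sy":-0.0005, "sz":0.025}, {"sx":-0.0278, "sz":0.025}, {"sz":0.04}, {"sz":0.04}, {"sz":0.04}, {"sz":0.03}, {}]' .05
python3 nudge.py '[{"sz":0.02}, {"sz":0.0087}, {}, {}, {}]'
python3 nudge.py '[{}, {}, {}, {}, {}, {}, {}, {}]' 0 80
```

```text
clock: 10.4
eef_pos: [0.4938, -0.2822, 0.0589]
tcp_rot: [[-0.089, 0.996, -0.008], [0.996, 0.089, 0.005], [0.005, -0.007, -1.0]]
contact_force: [-1.1, 0.9, -1.1]
width: 0.0499
gripper_force: 0.0
clock: 10.82
eef_pos: [0.4972, -0.2842, 0.0384]
tcp_rot: [[-0.09, 0.996, 0.002], [0.996, 0.09, -0.001], [-0.001, 0.001, -1.0]]
contact_force: [0.2, 0.1, 0.6]
width: 0.0501
gripper_force: 0.0
clock: 11.48
eef_pos: [0.4968, -0.284, 0.0373]
tcp_rot: [[-0.09, 0.996, 0.001], [0.996, 0.09, -0.0], [-0.001, 0.001, -1.0]]
contact_force: [-1.6, 0.6, 5.7]
width: 0.0064
gripper_force: 79.3
```

```bash
python3 nudge.py '[{"sz":-0.01}, {"sz":-0.025}, {"sz":-0.035}, {"sz":-0.04}, {"sz":-0.04}, {"sz":-0.035}, {}, {}]'
python3 nudge.py '[{"sx":0.02, "sy":-0.0008}, {"sx":0.038, "sy":-0.0016}, {"sx":0.038, "sy":-0.0016}, {"sx":0.038, "sy":-0.0016}, {"sx":0.038, "sy":-0.0016}, {"sx":0.038, "sy":-0.0016}, {"sx":0.038, "sy":-0.0016}, {"sx":0.038, "sy":-0.0016}]'
python3 nudge.py '[{"sx":0.038, "sy":-0.0016}, {"sx":0.038, "sy":-0.0016}, {"sx":0.038, "sy":-0.0016}, {"sx":0.038, "sy":-0.0016}, {"sx":0.038, "sy":-0.0016}, {"sx":0.038, "sy":-0.0016}, {"sx":0.037, "sy":-0.0016}, {"wz":5}]'
python3 nudge.py '[{"wz":4.6}, {"wx":-7}, {"wx":-7}, {"wx":-7}, {"wx":-7}, {"wx":-7}, {}, {}]'
```

```text
clock: 12.15
eef_pos: [0.497, -0.2841, 0.2242]
tcp_rot: [[-0.09, 0.996, 0.003], [0.996, 0.09, -0.002], [-0.002, 0.003, -1.0]]
contact_force: [-0.1, 0.4, -1.7]
width: 0.0063
gripper_force: 78.4
clock: 12.82
eef_pos: [0.4576, 0.0016, 0.2201]
tcp_rot: [[-0.089, 0.996, -0.002], [0.996, 0.089, 0.0], [0.0, -0.002, -1.0]]
contact_force: [1.8, 0.8, -2.9]
width: 0.0063
gripper_force: 78.3
clock: 13.48
eef_pos: [0.4221, 0.2674, 0.2196]
tcp_rot: [[-0.008, 1.0, -0.003], [1.0, 0.008, -0.0], [0.0, -0.003, -1.0]]
contact_force: [1.3, -0.6, -2.1]
width: 0.0065
gripper_force: 78.2
clock: 14.15
eef_pos: [0.4225, 0.2631, 0.2199]
tcp_rot: [[0.075, 0.819, 0.569], [0.997, -0.061, -0.044], [-0.001, 0.57, -0.821]]
contact_force: [0.7, 0.1, -0.4]
width: 0.0064
gripper_force: 78.9
```

```bash
python3 nudge.py '[{"sy":-0.0176, "sz":0.0338}, {"sy":-0.0176, "sz":0.0338}, {"sy":-0.0177, "sz":0.0337}, {}, {}, {}]'
python3 - <<'E'
from h import *
d=snap('wrist','w5');t=snap('scene','s5')
a=cv2.resize(d['pixels'],(480,360),interpolation=2)
b=cv2.resize(t['pixels'][80:190,265:375],(320,320),interpolation=2)
cv2.imwrite('pics/w5z.png',np.hstack([a,cv2.copyMakeBorder(b,0,40,0,0,0)]))
E
```

```text
clock: 14.65
eef_pos: [0.4396, 0.2619, 0.1106]
tcp_rot: [[0.079, 0.817, 0.572], [0.997, -0.065, -0.045], [0.001, 0.573, -0.819]]
contact_force: [0.6, 0.1, -0.7]
width: 0.0062
gripper_force: 78.8
```

View pics/w5z.png

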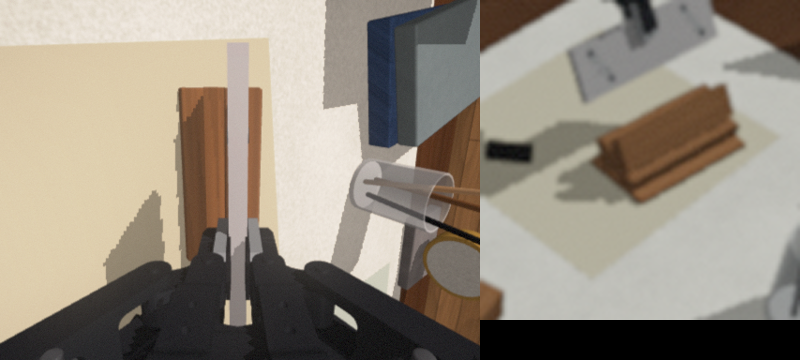

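The rule is held square and parallel to the rack. I'll check predicted edge columns against what the image shows across the slot.

Run:
```python
from h import *
d=pickle.load(open('w5.pkl','rb'))
a=np.radians(-4.5);rx=np.array([np.cos(a),np.sin(a),0]);sy=np.array([-np.sin(a),np.cos(a),0]);c,s=np.cos(np.radians(35)),np.sin(np.radians(35))
sx=rx*c+np.array([0,0,s]);sz=-rx*s+np.array([0,0,c]);O=np.array([.494,.2575,.0245]);S=np.c_[sx,sy,sz]
st=manip.get_state();print('TCP in slot mm',(S.T@(st['eef_pos']-O)*1e3).round(1),'R',np.round(S.T@st['tcp_rot'],3).tolist())
w=lambda x,y,z:O+S@np.array([x,y,z])/1e3
for y in (0,40): print(y,{k:proj(d,w(*k[:1],y,k[1])).round(1).tolist()[0] for k in [(-19.5,27),(-9.5,27),(-5.5,23),(-4,63),(4,63),(9.5,27),(19.5,27),]},'base-35',proj(d,O+rx*-.035+sy*y/1e3-[0,0,.0165]).round(1),'base45',proj(d,O+rx*.045+sy*y/1e3-[0,0,.0165]).round(1))
e=[w(19.5,75,27),w(-19.5,75,27),w(19.5,-75,27)];print('ends',proj(d,e).round(1).tolist())
z=cv2.resize(d['pixels'][80:270,180:300],None,fx=3.15,fy=3.15,interpolation=2);cv2.imwrite('pics/w5zz.png',z)
```

```text
TCP in slot mm [  5.1   0.6 102.4] R [[0.001, 1.0, 0.002], [1.0, -0.001, 0.002], [0.002, 0.002, -1.0]]
0 {(-19.5, 27): [220.2, 202.4], (-9.5, 27): [234.3, 202.3], (-5.5, 23): [240.1, 200.6], (-4, 63): [240.1, 221.3], (4, 63): [253.3, 221.2], (9.5, 27): [261.0, 202.3], (19.5, 27): [275.1, 202.3]} base-35 [[198.7 194. ]] base45 [[279.  179.1]]
40 {(-19.5, 27): [218.5, 146.2], (-9.5, 27): [233.3, 146.2], (-5.5, 23): [239.4, 145.3], (-4, 63): [239.2, 155.7], (4, 63): [253.3, 155.7], (9.5, 27): [261.4, 146.2], (19.5, 27): [276.2, 146.1]} base-35 [[196. 142.]] base45 [[280.  134.7]]
ends [[277.2, 92.0], [216.8, 92.0], [273.3, 293.9]]
```

View pics/w5zz.png

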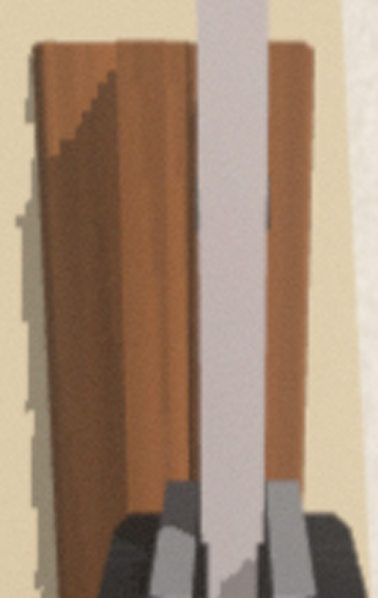

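Measured edges are within about 1 mm of prediction. The only correction is about −5 mm across (tool y), so I'll make it and start in.

```bash
cat > sl.py <<'E'
from h import *
a=np.radians(-4.5);rx=np.array([np.cos(a),np.sin(a),0]);sy=np.array([-np.sin(a),np.cos(a),0]);c,s=np.cos(np.radians(35)),np.sin(np.radians(35))
sx=rx*c+np.array([0,0,s]);sz=-rx*s+np.array([0,0,c]);O=np.array([.494,.2575,.0245]);S=np.c_[sx,sy,sz]
st=manip.get_state();print('TCP in slot mm',(S.T@(st['eef_pos']-O)*1e3).round(1),'F in slot',(S.T@st['contact_force']).round(1))
E
python3 nudge.py '[{"sy":-0.0051}, {"sz":0.01}, {"sz":0.015}, {"sz":0.01}, {"sz":0.005}, {}, {}]'>/dev/null; python3 sl.py
python3 nudge.py '[{"sz":0.005}, {"sz":0.005}, {}, {}]'>/dev/null; python3 sl.py
```

```text
TCP in slot mm [-2.5 -0.2 60.4] F in slot [-1.   0.3 -0.7]
TCP in slot mm [-1.7  0.2 50.5] F in slot [ 4.1  0.  -3.2]
```

```bash
python3 nudge.py '[{"sy":0.0022}, {}, {}]'>/dev/null; python3 sl.py
python3 nudge.py '[{"sz":0.004}, {"sz":0.004}, {"sz":0.004}, {}]'>/dev/null; python3 sl.py
```

```text
TCP in slot mm [-0.4 -0.2 50.4] F in slot [-1.5 -0.5 -2. ]
TCP in slot mm [-0.9 -0.4 37.5] F in slot [-1.3 -0.2 -2. ]
```

Going in freely. About 6 mm remain to home.

```bash
python3 nudge.py '[{"sz":0.003}, {"sz":0.002}, {"sz":0.0015}, {}]'>/dev/null; python3 sl.py
python3 nudge.py '[{"sz":0.001}, {"sz":0.001}, {}]'>/dev/null; python3 sl.py
```

```text
TCP in slot mm [-0.4 -0.2 31.7] F in slot [-1.3 -0.6 -0.9]
TCP in slot mm [ 0.2 -0.  31.3] F in slot [-12.7 -10.1  44.4]
```

The rule bottoms out exactly at the predicted depth. I'll ease off, open, and back out along the tool axis.

```bash
python3 nudge.py '[{"sz":-0.001}, {}, {}]'; python3 nudge.py '[{}, {}, {}, {}]' .03
python3 nudge.py '[{"sz":-0.015}, {"sz":-0.03}, {"sz":-0.03}, {"sz":-0.03}, {"sz":-0.03}, {"sz":-0.03}, {}, {}]'
python3 - <<'E'
from h import *
d=snap('wrist','w6');t=snap('scene','s6')
a=cv2.resize(d['pixels'],(480,360),interpolation=2)
b=cv2.resize(t['pixels'][80:220,225:365],(320,320),interpolation=2)
cv2.imwrite('pics/w6z.png',np.hstack([a,cv2.copyMakeBorder(b,0,40,0,0,0)]))
E
```

```text
clock: 17.08
eef_pos: [0.4762, 0.2591, 0.0503]
tcp_rot: [[0.077, 0.816, 0.572], [0.997, -0.064, -0.044], [0.001, 0.574, -0.819]]
contact_force: [-9.6, 1.4, 6.4]
width: 0.0066
gripper_force: 81.0
clock: 17.42
eef_pos: [0.4761, 0.2588, 0.0497]
tcp_rot: [[0.078, 0.817, 0.572], [0.997, -0.064, -0.045], [-0.0, 0.574, -0.819]]
contact_force: [-0.4, 0.6, -1.3]
width: 0.0302
gripper_force: 0.0
clock: 18.08
eef_pos: [0.3816, 0.2668, 0.1866]
tcp_rot: [[0.076, 0.815, 0.574], [0.997, -0.064, -0.042], [0.003, 0.575, -0.818]]
contact_force: [-0.1, -0.2, 0.1]
width: 0.0302
gripper_force: 0.0
```

View pics/w6z.png

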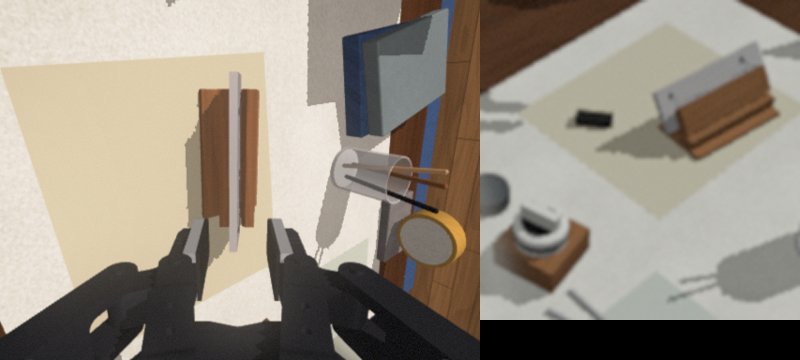

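The wrist view shows the rule standing in the slot, with its ends at (235,72) and (235,250), so it overhangs the rack about equally. The scene crop shows the compass head flat on the block at about (540,232), and nothing else has been disturbed.

```bash
python3 -c "
from station import manip
print(manip.close_job())"
```

```text
the job is handed in; nothing more can be done
None
```

I handed the job in at about 18 s on the robot's clock: the rule is home and about centred in the leaning slot, the compass is seated in the socket with its head flat on the block, and the final pictures show nothing else disturbed; no verdict came back.

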